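Gauge the marked pocket of a lens carrier

TASK

Lift the digital depth gauge up off its fork stand and measure the pocket ringed in blue on the aluminium lens carrier: with the gauge upright and its spindle in that pocket, lower it until the base bar sits flush on the carrier's top face, pressing only lightly (a few newtons). Finish while still holding the gauge there; do not shift the carrier or disturb the other things on the bench.

Things in the scene. Friction and masses are not known exactly. Their poses are not given: they have to be found in the camera images.
- gauge: Digital depth gauge, 0.2 kg. Origin: centre of the underside of its steel base bar (16 x 64 (y) x 8 mm); z up, display on the -x side. Grey flat-sided housing 22 (x) x 40 (y) mm from z = 12 to 84 mm, round 11 mm cap to z = 92 mm: grip it across its 40 mm width (along y). A thin spindle points down from the bar's middle. It hangs upright, the bar lying across the fork's tines.
- spindle (a joint): How far the gauge's spindle (5 mm thick, round tip) is pushed up into the gauge, m: 0 = fully out, tip 25 mm below the underside of the bar; 0.013 when the bar is flush on the carrier and the tip stands on the floor of a pocket; its stop is at 0.024. A soft spring pushes it out (0.8 N at 0, 1.3 N at 0.013).
- spindle_tip (a point): Lowest point of the spindle, on the gauge's z axis.
- stand: Fork stand, fixed. Origin: on the bench under the middle of the fork; z up, the fork points to -x. Foot 100 x 84 x 12 mm, post at x = +42 mm up to z = 112 mm. Two tines 8 mm wide, 16 mm apart, tops at z = 95 mm; their upturned tips (7 mm high) and back stops (6 mm) keep the gauge's bar on, so lift it 10 mm or more before drawing it away. Nothing is above the gauge.
- fork (a point): Point midway between the tines at the height of their tops, where the middle of the gauge's bar rests.
- carrier: Machined aluminium lens carrier, 128 (x) x 76 (y) x 25 mm, 0.6 kg, lying loose and flat on the bench. Origin: centre of its underside; z up, top face at z = 25 mm. Three round blind pockets, 19 mm wide and 12 mm deep, in a row along x at x = -38, 0 and +38 mm; the one at x = -38 mm is ringed in blue.
- marked_pocket (a point): Centre of the mouth of the pocket ringed in blue, level with the carrier's top face; z up.
- notebook: Dark blue notebook, 206 x 147 x 13 mm, origin at the centre of its underside; bystander.
- caliper: Digital caliper lying flat, 71 x 214 x 17 mm, origin at the centre of its underside; bystander.
- marker_0: Black marker pen lying, 12 x 132 (y) x 12 mm, origin at the centre of its underside; bystander.
- usb_stick: Black USB stick, 18 x 52 x 8 mm, origin at the centre of its underside; bystander.
- lens_tissue: Light blue pack of lens tissue, 96 x 68 x 12 mm, origin at the centre of its underside; bystander.
- screwdriver_2: Blue-handled screwdriver lying, 21 x 161 x 18 mm, origin at the centre of its underside; bystander.
- sensor_puck: Black round sensor head, 41 mm wide, 15 mm high, origin at the centre of its underside; bystander.
- lens_mount: Black lens mount with a round lens, standing, 25 x 38 x 52 mm, origin at the centre of its underside; bystander.
- battery_9v: 9 V block battery standing, 18 x 32 x 48 mm, origin at the centre of its underside; bystander.
Mind the look-alikes: they are no part of the job. What is meant by the gauge is not orange, and is the smaller of those in its own colour.

How it is judged:
By the outcome, as a careful person would: the job done as asked, in the order asked, and still so for the second after the job is handed in, while the arm keeps its last pose, push and grip.
It also fails if it takes over 48 s, if anything falls off the work surface, if the arm or the gripper's body presses on something with over 40 N, if the wrist force passes 120 N, or if a joint passes its speed limit or range.

ROBOT

A 6-joint arm with a two-finger parallel gripper is mounted at the origin on a cart in front of the work surface, level with it; the furniture and walls round the work are solid. World frame = base frame: x ahead of the robot, y to its left, z up, the work surface at z = 0. Lengths are in mm, angles in rad, forces in N, time in s.
With the tool pointing down it reaches from about 250 to 725 mm from the base axis. Payload 4 kg.
Tool frame: the origin (TCP) lies between the finger pads; the fingertips stand 17 mm ahead of it and the grasp point (between the pads) lies 2 mm behind it (tips_ahead is the distance from the TCP to the fingertips, in mm); z points along the fingers, y is the line along which they close (so a half turn about z gives the same grasp; the last joint's range is limited). The gripper opens to 85 mm and grips with 20 to 120 N. Pads are 22 mm wide; open, the fingers measure 114 mm over their backs; the gripper's body (76 mm by 85 mm) begins 54 mm behind the grasp point. The pads swing forward as they close: fully open they stand 13 mm farther back than shut.
Start: joints at [-1.18, 0.241, 0.005, 1.335, 0, 1.571], TCP at [190.462, -462.303, 248.306] pointing down, gripper open.
Joint ranges: [-2.72, 2.72], [-1.05, 1.87], [-1.09, 1.28], [-1.99, 2.15], [-1.42, 1.44], [-3.14, 3.14]. Speed limits (rad/s): [2.79, 2.79, 3.14, 3.14, 3.14, 3.14].

INTERFACE

Orientations are given as a rotation vector (axis times angle).
In Python, from cell import * gives the robot as it stands.
- The arm moves only by the shell command python3 -m pendant 'ROWS' [FORCE]. ROWS is JSON, one flat list of numbers, 7 for each row, row after row: the shift along the tool's x, y, z each as a share of 200 mm, from -1 to 1, then the turn, a rotation vector about the tool's x, y, z each as a share of pi rad, from -1 to 1, then the opening, from -1 (shut) to 1 (fully open). In form: [x, y, z, rx, ry, rz, fingers, x, y, z, rx, ry, rz, fingers, ...]. A call has 1 to 20 rows; each row is the pose to reach, as a shift and turn from the pose commanded when the call began, along the tool's axes at that moment, turning the shorter way round; what a row does not reach only later rows make up. A row lasts 1/8 s, in which the tool goes at most 62.5 mm and 10.7 degrees, less where a joint would pass 70% of its speed; a pose out of reach is approached as far as the arm can. A call with a number of a shift or a turn outside -1 to 1 is refused whole. A call with a gripper value outside its range is refused whole. The fingers move at their own pace and stop on an object; FORCE is the grip in N (left out, the last holds). Time passes only in rows, so rows that repeat a pose let the fingers close. It gives the time, the measured TCP pose, the force, the opening and the grip force at its end, in the units of the state.
- observe(): the state, without advancing time (a new reading comes with each control period).
- grab_frame(name): name is "scene" or "top" or "wrist"; returns the picture (384x512x3 uint8, red, green, blue); there is no depth.
- camera_model(name): a dict with "fx", "fy", "cx", "cy" (pixels), "T" (4x4, takes a point from camera to world coordinates); the wrist camera has in their place "mount" (4x4, takes a point from camera to tool coordinates, whose origin is the TCP and whose axes are the flange's). Camera axes: x right, y down, z forward; pixel columns grow to the right and rows downward; lengths in mm; the calibration is good to about 2 mm. A picture is of the moment at which its call begins: read the wrist's pose just before it. camera_model takes no time and is no camera call.
- hand_in(): hands the job in; it is judged then, once.
The state is a dict: "clock": time; "joints": joint angles; "qd": joint speeds; "joint_torque": joint torques, N m; "tool_pos": TCP position; "orientation": TCP orientation; "force": force on the tool from outside, world axes, zero at the start; "moment": the same for the moment, N m; "finger_gap": finger opening in mm; "finger_force": force on a finger pad.
Only numpy, scipy, OpenCV 4.12 (cv2) and the standard library are available. Lean on these libraries where they do the work, as an engineer would, in place of code of your own. Each camera call takes 0.05 s, during which the arm holds its last target. There are 200 camera calls.

## Working session

There is one attempt and no reset: what is moved stays moved. The work goes in short steps, Python scripts to look and compute and a shell command to move; the robot and the scene stay as the last step left them, time stands still between calls to the robot, and variables do not carry over. Pictures are saved under pics/ and viewed, at most 10 in all, crops included, and the job is handed in when it is done.

```bash
mkdir -p pics; python3 - <<'E'
from cell import *
import cv2,numpy as np
s=observe();print({k:s[k] for k in('clock','tool_pos','orientation','force','finger_gap')})
for n in('top','scene'):
    f=grab_frame(n);cv2.imwrite(f'pics/{n}0.png',f[:,:,::-1]);m=camera_model(n);print(n,m['fx'],m['fy'],m['cx'],m['cy'],np.round(m['T'],3).tolist())
print(np.round(camera_model('wrist')['mount'],3).tolist(),camera_model('wrist')['fx'])
E
```

```text
{'clock': 0.0, 'tool_pos': array([ 190.22009083, -461.75415891,  247.41713122]), 'orientation': array([-3.07979164e+00, -6.09525109e-01,  6.66286376e-04]), 'force': array([ 0.34516739, -0.28550501, -0.37764138]), 'finger_gap': 85.43229651824969}
top 408.610705592036 408.610705592036 259.71168462204025 186.4654449757355 [[-0.001, -0.996, 0.092, 434.568], [-1.0, -0.001, -0.014, 23.32], [0.014, -0.092, -0.996, 1217.744], [0.0, 0.0, 0.0, 1.0]]
scene 357.48936369065666 357.48936369065666 256.5611215504442 192.56649961395036 [[-0.671, -0.454, 0.586, -85.274], [-0.742, 0.401, -0.538, 602.144], [0.01, -0.796, -0.606, 753.971], [0.0, 0.0, 0.0, 1.0]]
[[-0.001, -0.966, -0.26, 65.983], [1.0, -0.001, 0.0, -0.194], [-0.001, -0.26, 0.966, -125.607], [0.0, 0.0, 0.0, 1.0]] 277.85203408701307
```

View pics/top0.png

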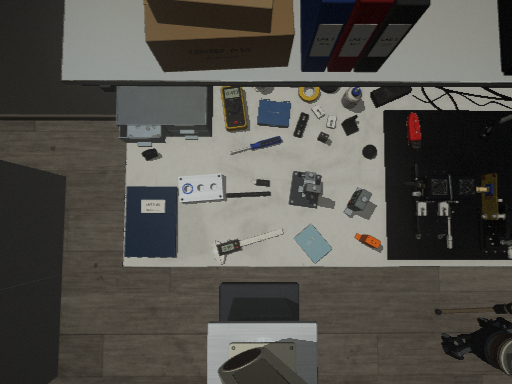

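View pics/scene0.png

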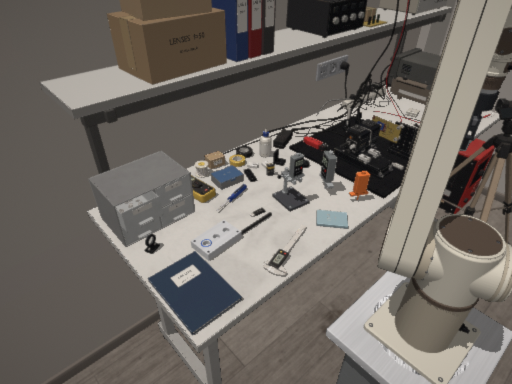

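The scene shows three gauge-like things. In the top view they are a grey one on the fork stand at (312,183), a grey one at (359,203) and an orange one at (369,242). The blue-ringed pocket is at (187,188). I'll enlarge the candidates to compare them.

```bash
python3 - <<'E'
import cv2,numpy as np
t=cv2.imread('pics/top0.png');s=cv2.imread('pics/scene0.png')
a=cv2.resize(t[160:260,280:390],None,fx=3.6,fy=3.6,interpolation=2)
b=cv2.resize(s[140:215,265:385],(396,248),interpolation=2)
c=cv2.resize(t[165:215,170:280],(396,180),interpolation=2)
o=np.zeros((440,800,3),np.uint8);o[:360,:396]=a;o[:248,400:796]=b;o[252:432,400:796]=c
cv2.imwrite('pics/crop1.png',o)
E
```

```text
(no output)
```

View pics/crop1.png

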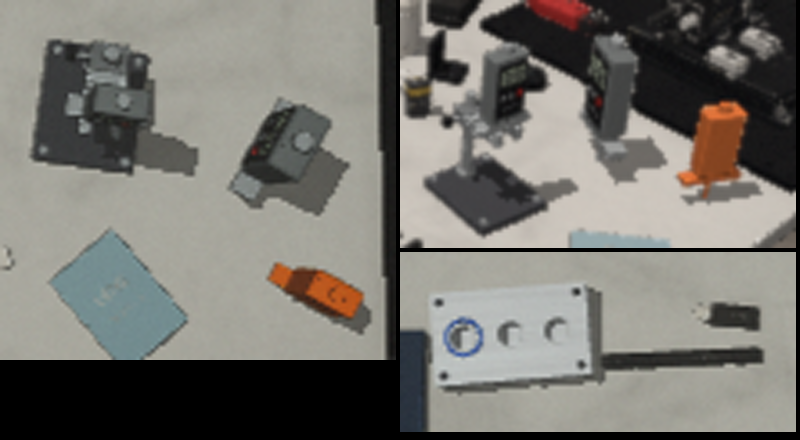

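The thing on the fork stand (left in the crop) is grey and smaller than the free-standing grey one, so it is the gauge. The ringed pocket is at about (187.5,188.6) in the top view. Next I'll locate both.

```bash
cat > h.py <<'E'
from cell import *
import cv2,numpy as np
from scipy.spatial.transform import Rotation as R
def pose(s=None):
    s=s or observe();T=np.eye(4);T[:3,:3]=R.from_rotvec(s['orientation']).as_matrix();T[:3,3]=s['tool_pos'];return T
def cam(n,Tw=None):
    m=camera_model(n);K=np.array([[m['fx'],0,m['cx']],[0,m['fy'],m['cy']],[0,0,1]])
    return K,(m['T'] if n!='wrist' else Tw@m['mount'])
def back(K,T,uv,z):
    d=T[:3,:3]@np.linalg.inv(K)@[uv[0],uv[1],1];return T[:3,3]+d*(z-T[2,3])/d[2]
def proj(K,T,P):
    p=np.linalg.inv(T)@np.r_[P,1];q=K@p[:3];return q[:2]/q[2]
def rel(T,P,Rt):
    "row numbers for target pos/orient"
    d=T[:3,:3].T@(np.array(P)-T[:3,3])/200;r=R.from_matrix(T[:3,:3].T@Rt).as_rotvec()/np.pi
    return np.round(d,4),np.round(r,4)
def down(yaw):  # tool y axis at world angle yaw, z down
    y=np.array([np.cos(yaw),np.sin(yaw),0]);z=np.array([0,0,-1.]);return np.stack([np.cross(y,z),y,z],1)
E
python3 - <<'E'
from h import *
K,T=cam('top');cr=lambda u,v:(u/3.6+280,v/3.6+160);cc=lambda u,v:((u-400)/3.6+170,(v-252)/3.6+165)
print('cap',back(K,T,cr(122,100),187))
for n,p in dict(f1=(50,40),f2=(133,170),f3=(148,55),f4=(33,160)).items():print(n,back(K,T,cr(*p),12))
for p in((463,337),(510,333),(557,330),(437,301),(578,291),(583,363),(443,377)):print(back(K,T,cc(*p),25).round(1))
P=pose();print(P.round(3))
E
```

```text
cap [ 526.13266102 -129.00691475  187.        ]
f1 [591.45771761 -95.83524888  12.        ]
f2 [ 483.98567572 -163.18242785   12.        ]
f3 [ 579.05877883 -176.89373215   12.        ]
f4 [492.18992413 -81.04393916  12.        ]
[537.8 217.2  25. ]
[541.1 179.2  25. ]
[543.6 141.1  25. ]
[567.2 238.8  25. ]
[575.5 124.3  25. ]
[516.7 119.8  25. ]
[505.3 232.9  25. ]
[[ 9.25000e-01  3.81000e-01 -1.00000e-03  1.90247e+02]
 [ 3.81000e-01 -9.25000e-01  2.00000e-03 -4.61811e+02]
 [-0.00000e+00 -2.00000e-03 -1.00000e+00  2.47506e+02]
 [ 0.00000e+00  0.00000e+00  0.00000e+00  1.00000e+00]]
```

The stand yaw is about -8.4° and the carrier yaw about -85.3°, and the sizes agree with the data: the foot comes out near 100 x 82 mm and the pockets 38 mm apart. Now I'll work out a hover above the gauge for a wrist-camera look.

```bash
python3 - <<'E'
from h import *
print(rel(pose(),[526,-129,300],down(np.radians(-98.4))))
E
```

```text
(array([ 2.1861, -0.8996, -0.2608]), array([-0.0006,  0.0002,  0.1711]))
```

```bash
python3 -m pendant '[1,-0.41,-0.26,0,0,0,1,1,-0.41,-0.26,0,0,0,1,1,-0.41,-0.26,0,0,0,1,1,-0.41,-0.26,0,0,0,1]'; python3 -m pendant '[1,-0.41,0,0,0,0,1,1,-0.41,0,0,0,0,1,1,-0.41,0,0,0,0,1,1,-0.41,0,0,0,0,1]'; python3 -m pendant '[0.186,-0.08,0,0,0,0.171,1,0.186,-0.08,0,0,0,0.171,1,0.186,-0.08,0,0,0,0.171,1,0.186,-0.08,0,0,0,0.171,1,0.186,-0.08,0,0,0,0.171,1,0.186,-0.08,0,0,0,0.171,1]'
python3 - <<'E'
from h import *
s=observe();f=grab_frame('wrist');cv2.imwrite('pics/w1.png',f[:,:,::-1]);T=pose(s);np.save('w1.npy',T);print(T.round(3),s['clock'])
K,C=cam('wrist',T);print(proj(K,C,[526,-129,187]))
E
```

```text
clock: 0.6
tool_pos: [345.7, -308.3, 300.8]
orientation: [3.081, 0.614, 0.001]
force: [0.0, -0.5, 0.4]
finger_gap: 85.5
finger_force: 0.0
clock: 1.1
tool_pos: [499.4, -155.6, 299.5]
orientation: [-3.08, -0.615, 0.001]
force: [-0.3, -0.8, -0.2]
finger_gap: 85.5
finger_force: 0.0
clock: 1.85
tool_pos: [526.0, -129.5, 300.3]
orientation: [-3.133, 0.228, 0.0]
force: [-0.7, 0.0, -0.2]
finger_gap: 85.2
finger_force: 0.0
[[ 9.89000e-01 -1.45000e-01 -0.00000e+00  5.25986e+02]
 [-1.45000e-01 -9.89000e-01  0.00000e+00 -1.29481e+02]
 [-0.00000e+00 -0.00000e+00 -1.00000e+00  3.00256e+02]
 [ 0.00000e+00  0.00000e+00  0.00000e+00  1.00000e+00]] 1.85
[257.4080883  193.01842524]
```

View pics/w1.png

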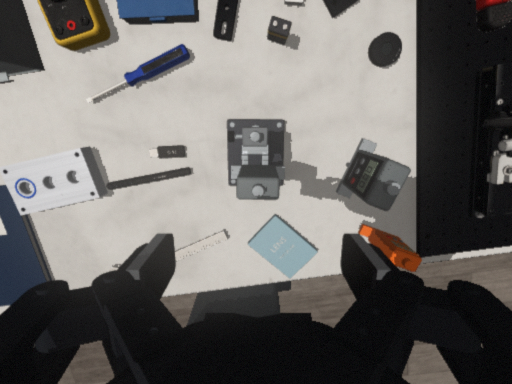

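The wrist view shows the gauge cap at about (258,189), a few pixels from the prediction of (257,193), and the ring at (26,188). I'll enlarge both to get exact positions and the yaw.

```bash
python3 - <<'E'
import cv2,numpy as np
t=cv2.imread('pics/w1.png')
a=cv2.resize(t[110:210,215:300],None,fx=5,fy=5,interpolation=2)
b=cv2.resize(t[140:220,0:110],None,fx=3.3,fy=3.3,interpolation=2)
o=np.zeros((500,800,3),np.uint8);o[:,:425]=a;o[:b.shape[0],430:430+b.shape[1]]=b
cv2.imwrite('pics/crop2.png',o)
E
```

```text
(no output)
```

View pics/crop2.png

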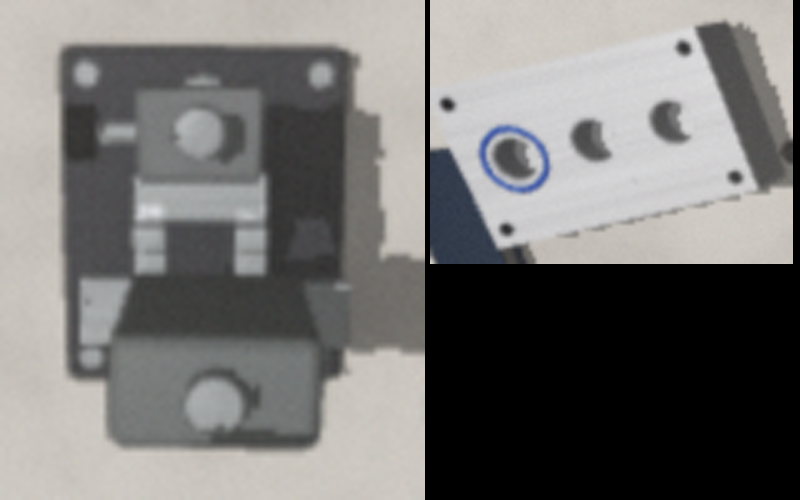

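```bash
python3 - <<'E'
from h import *
T=np.load('w1.npy');K,C=cam('wrist',T);g=lambda u,v:(u/5+215,v/5+110);c=lambda u,v:((u-430)/3.3,v/3.3+140)
print('cap',back(K,C,g(214,405),187),'hous',back(K,C,g(214,392),179))
a,b=back(K,C,g(108,340),179),back(K,C,g(320,337),179);print('edge',a,b,np.degrees(np.arctan2(*(b-a)[1::-1])),np.hypot(*(b-a)[:2]))
a,b=back(K,C,g(82,345),103),back(K,C,g(350,345),103);print('bar',a,b)
P=[back(K,C,c(*p),25)[:2] for p in((514,158),(447,104),(684,48),(735,177),(507,229))]
print(np.round(P,1),np.mean(P[1:],0))
d=P[2]-P[1]+P[3]-P[4];print(np.degrees(np.arctan2(d[1],d[0])),np.mean(P[1:],0)-38*d/np.linalg.norm(d))
E
```

```text
cap [ 527.79287456 -129.61730106  187.        ] hous [ 528.11223787 -129.66694516  179.        ]
edge [ 540.57298955 -112.03559533  179.        ] [ 535.51051425 -150.21140018  179.        ] -97.55389266716756 38.510008204065336
bar [524.68267712 -97.45187546 103.        ] [ 515.38999799 -160.51421626  103.        ]
[[540.  218.3]
 [568.  238.8]
 [576.7 126.9]
 [516.8 122.3]
 [508.1 233.7]] [542.41703027 180.41131404]
-85.55033803370601 [539.46886831 218.29677749]
```

```bash
python3 -m pendant '[0.0075,0,0.3,0,0,0,1,0.0075,0,0.5,0,0,0,1,0.0075,0,0.65,0,0,0,1,0.0075,0,0.76,0,0,0,1,0.0075,0,0.76,0,0,0,1,0.0075,0,0.76,0,0,0,1]'
python3 -m pendant '[0,0,0,0,0,0,-1,0,0,0,0,0,0,-1,0,0,0,0,0,0,-1,0,0,0,0,0,0,-1,0,0,0,0,0,0,-1,0,0,0,0,0,0,-1,0,0,0,0,0,0,-1,0,0,0,0,0,0,-1]' 40
```

```text
clock: 2.65
tool_pos: [528.3, -129.8, 149.3]
orientation: [3.133, -0.23, 0.002]
force: [0.1, -0.3, 0.1]
finger_gap: 85.4
finger_force: 0.0
clock: 3.65
tool_pos: [528.2, -129.7, 149.2]
orientation: [3.133, -0.23, 0.003]
force: [0.0, 1.0, 5.8]
finger_gap: 39.8
finger_force: 40.8
```

```bash
python3 -m pendant '[0,0,-0.03,0,0,0,-1,0,0,-0.08,0,0,0,-1,0,0,-0.2,0,0,0,-1,0,0,-0.4,0,0,0,-1,0,0,-0.4,0,0,0,-1,0,0,-0.4,0,0,0,-1]'
python3 - <<'E'
from h import *
s=observe();f=grab_frame('wrist');cv2.imwrite('pics/w2.png',f[:,:,::-1]);g=grab_frame('scene');
o=np.zeros((384,800,3),np.uint8);o[:,:400]=cv2.resize(f,(400,384));o[:,402:798]=cv2.resize(g[110:250,230:375],(396,384));cv2.imwrite('pics/c2.png',o[:,:,::-1])
print(s['force'],s['tool_pos'],s['finger_gap']);
print(rel(pose(s),[538.5,218,s['tool_pos'][2]],down(np.radians(-98.4))))
E
```

```text
clock: 4.4
tool_pos: [527.2, -129.4, 227.6]
orientation: [-3.133, 0.23, 0.002]
force: [-0.6, 0.1, -2.5]
finger_gap: 39.8
finger_force: 40.6
[-0.56755605  0.07030945 -2.53490687] [ 527.15130027 -129.42765624  227.57545366] 39.82428441650029
(array([-1.9720e-01, -1.7268e+00,  5.0000e-04]), array([-0.    ,  0.0004,  0.0001]))
```

View pics/c2.png

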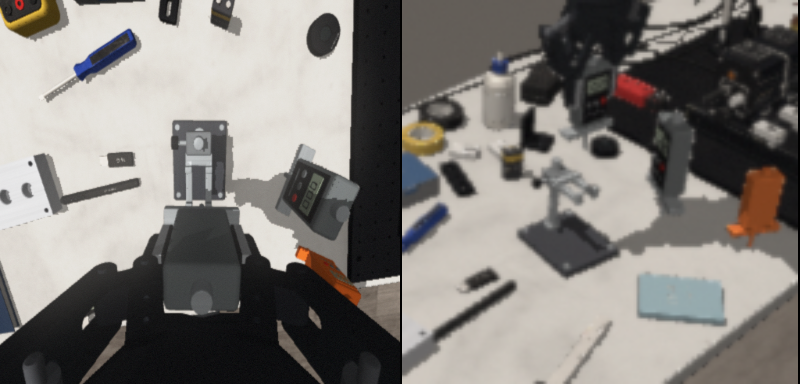

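The gauge hangs upright in the grip and the fork is empty and undisturbed. I'll move next to the carrier, short of it in x, so the wrist camera sees the pocket past the gauge.

```bash
python3 -m pendant '[-0.1,-0.25,0,0,0,0,-1,-0.2,-0.5,0,0,0,0,-1,-0.3,-0.75,0,0,0,0,-1,-0.4,-1,0,0,0,0,-1]'
python3 -m pendant '[-0.1,-0.25,0,0,0,0,-1,-0.2,-0.5,0,0,0,0,-1,-0.25,-0.727,0,0,0,0,-1,-0.25,-0.727,0,0,0,0,-1,-0.25,-0.727,0,0,0,0,-1,-0.25,-0.727,0,0,0,0,-1]'
python3 - <<'E'
from h import *
s=observe();f=grab_frame('wrist')[:,:,::-1];cv2.imwrite('pics/w3.png',f);T=pose(s);np.save('w3.npy',T);print(T.round(3))
K,C=cam('wrist',T);print(proj(K,C,[538.5,218,25]))
cv2.imwrite('pics/w3b.png',cv2.resize(f[100:384,120:400],None,fx=2,fy=2,interpolation=2))
E
```

```text
clock: 5.0
tool_pos: [477.5, -23.4, 227.7]
orientation: [-3.097, 0.114, 0.002]
force: [0.3, -0.1, -1.9]
finger_gap: 39.5
finger_force: 41.3
clock: 5.75
tool_pos: [439.8, 26.1, 234.5]
orientation: [-3.05, -0.001, 0.005]
force: [0.5, -0.1, -2.7]
finger_gap: 39.5
finger_force: 41.3
[[ 1.00000e+00  1.00000e-03 -3.00000e-03  4.39754e+02]
 [ 1.00000e-03 -9.96000e-01  9.10000e-02  2.61430e+01]
 [-3.00000e-03 -9.10000e-02 -9.96000e-01  2.34490e+02]
 [ 0.00000e+00  0.00000e+00  0.00000e+00  1.00000e+00]]
[113.35725105  87.2885449 ]
```

View pics/w3b.png

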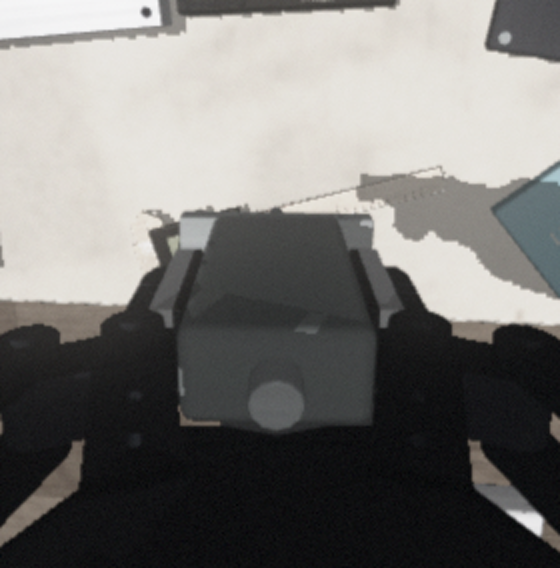

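The gauge is held fine, but the arm stopped short at y=26 and tilted about 5°. A joint limit may be the cause, so I'll check the joints.

```bash
python3 - <<'E'
from h import *
s=observe();print(np.round(s['joints'],3),np.round(s['qd'],3),np.round(s['joint_torque'],2),s['force'],s['moment'])
E
```

```text
[-0.     0.132 -0.169  1.273  0.092  3.141] [ 0.001  0.    -0.     0.001 -0.    -0.   ] [-1.000e-02 -3.247e+01  2.571e+01  2.000e-02  3.500e-01  0.000e+00] [ 0.86908283 -0.58987024 -1.93088398] [-0.14753239  0.02717163 -0.00575318]
```

Joint 6 is at its limit, since yaw = j1 + 1.57 − j6. I'll turn the tool the other way, to yaw +4.5°. The bar then lies across the carrier, fully supported, and joint 6 is well inside its range.

```bash
python3 - <<'E'
from h import *
print(rel(pose(),[480,30,228],down(np.radians(4.5))))
print(rel(pose(),[538,138,228],down(np.radians(4.5))))
E
```

```text
(array([ 0.2016, -0.0158,  0.0332]), array([-0.0231, -0.0233, -0.5243]))
(array([ 0.4921, -0.5533,  0.0817]), array([-0.0231, -0.0233, -0.5243]))
```

```bash
python3 -m pendant '[0.2,-0.016,0.033,-0.023,-0.023,-0.524,-1,0.2,-0.016,0.033,-0.023,-0.023,-0.524,-1,0.2,-0.016,0.033,-0.023,-0.023,-0.524,-1,0.2,-0.016,0.033,-0.023,-0.023,-0.524,-1,0.2,-0.016,0.033,-0.023,-0.023,-0.524,-1,0.2,-0.016,0.033,-0.023,-0.023,-0.524,-1,0.2,-0.016,0.033,-0.023,-0.023,-0.524,-1,0.2,-0.016,0.033,-0.023,-0.023,-0.524,-1,0.2,-0.016,0.033,-0.023,-0.023,-0.524,-1,0.2,-0.016,0.033,-0.023,-0.023,-0.524,-1,0.2,-0.016,0.033,-0.023,-0.023,-0.524,-1]'
python3 - <<'E'
from h import *
s=observe();print(pose(s).round(3),np.round(s['joints'],2));print(rel(pose(s),[538,138,228],down(np.radians(4.5))))
E
```

```text
clock: 7.18
tool_pos: [479.5, 30.1, 228.0]
orientation: [-2.136, -2.303, -0.001]
force: [0.1, -0.7, -2.1]
finger_gap: 39.4
finger_force: 41.3
[[-7.50000e-02  9.97000e-01 -0.00000e+00  4.79503e+02]
 [ 9.97000e-01  7.50000e-02  1.00000e-03  3.01260e+01]
 [ 1.00000e-03 -0.00000e+00 -1.00000e+00  2.28013e+02]
 [ 0.00000e+00  0.00000e+00  0.00000e+00  1.00000e+00]] [ 0.06  0.21 -0.09  1.27  0.    1.56]
(array([5.158e-01, 3.323e-01, 5.000e-04]), array([-0.    , -0.0003, -0.001 ]))
```

Reached. Next I'll go to the observation spot, 80 mm short of the pocket in y.

```bash
python3 -m pendant '[0.25,0.16,0,0,0,0,-1,0.516,0.332,0,0,0,0,-1,0.516,0.332,0,0,0,0,-1,0.516,0.332,0,0,0,0,-1,0.516,0.332,0,0,0,0,-1]'
python3 - <<'E'
from h import *
s=observe();f=grab_frame('wrist')[:,:,::-1];cv2.imwrite('pics/w4.png',f);T=pose(s);np.save('w4.npy',T);print(T.round(3))
K,C=cam('wrist',T);p=proj(K,C,[538.5,218,25]);print(p)
cv2.imwrite('pics/w4b.png',cv2.resize(f[0:300,100:400],None,fx=2,fy=2,interpolation=2))
E
```

```text
clock: 7.8
tool_pos: [537.1, 137.3, 228.2]
orientation: [-2.135, -2.304, -0.0]
force: [0.3, -0.3, -1.8]
finger_gap: 39.6
finger_force: 41.7
[[-7.60000e-02  9.97000e-01 -0.00000e+00  5.37099e+02]
 [ 9.97000e-01  7.60000e-02  1.00000e-03  1.37261e+02]
 [ 1.00000e-03 -0.00000e+00 -1.00000e+00  2.28222e+02]
 [ 0.00000e+00  0.00000e+00  0.00000e+00  1.00000e+00]]
[264.08409268 103.02484178]
```

View pics/w4b.png

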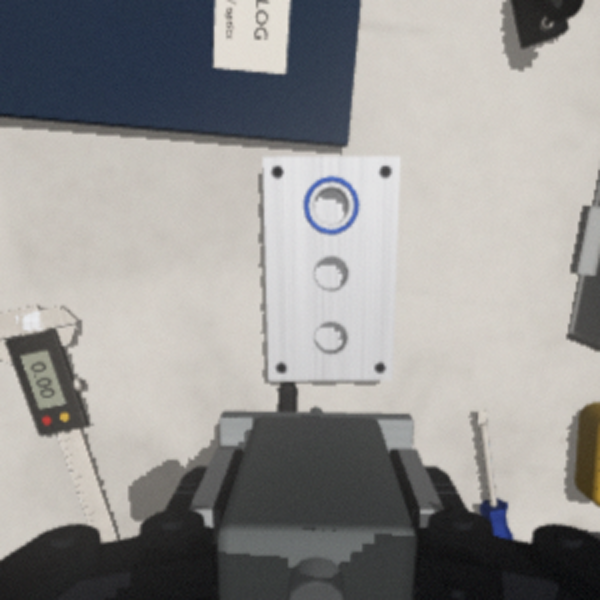

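The ring is at (331,205) in the crop, which is (265.5,102.5) in the full image and matches the prediction of (264,103). The bar is level, with its ends at (221,414) and (411,414). I'll compute the pocket and the gauge's place in the tool frame.

```bash
python3 - <<'E'
from h import *
T=np.load('w4.npy');K,C=cam('wrist',T);f=lambda u,v:(u/2+100,v/2)
print('ring',back(K,C,f(331,205),25))
P=[back(K,C,f(*p),25)[:2] for p in((277,172),(386,172),(380,368),(281,368))]
m=np.mean(P,0);d=P[2]-P[1]+P[3]-P[0];print(np.round(P,1),m,m-38*d/np.linalg.norm(d),np.degrees(np.arctan2(d[1],d[0])))
for p in((221,414),(411,414)):print('bar tool',(np.linalg.inv(T)@np.r_[back(K,C,f(*p),182),1])[:3])
I=np.eye(4);K,C=cam('wrist',I);print('cap tool',back(K,C,(258.6,301),54.2-92),'(T=I)')
s=observe();print(rel(pose(s),[538.5,218,87],down(np.radians(4.5))))
E
```

```text
ring [540.04774517 218.68348878  25.        ]
[[508.7 233.9]
 [569.1 238.4]
 [577.6 126.6]
 [517.5 122.1]] [543.21801851 180.25235086] [540.28023999 218.1386209 ] -85.56604117479189
bar tool [  9.0356033  -30.57362908  46.24085397]
bar tool [ 8.96829221 31.24468205 46.213678  ]
cap tool [  0.69396768   0.34119085 -37.8       ] (T=I)
(array([0.402 , 0.0371, 0.7074]), array([ 0.    , -0.0002, -0.0008]))
```

```bash
python3 -m pendant '[0.2,0.021,0,0,0,0,-1,0.398,0.042,0,0,0,0,-1,0.398,0.042,0.2,0,0,0,-1,0.398,0.042,0.45,0,0,0,-1,0.398,0.042,0.566,0,0,0,-1,0.398,0.042,0.566,0,0,0,-1,0.398,0.042,0.566,0,0,0,-1]'
python3 - <<'E'
from h import *
s=observe();print(pose(s).round(3),s['force']);print(rel(pose(s),[539.4,217.3,79.2],down(np.radians(4.5))))
E
```

```text
clock: 8.72
tool_pos: [540.9, 218.2, 116.8]
orientation: [2.134, 2.304, 0.005]
force: [0.1, -0.8, -2.5]
finger_gap: 39.7
finger_force: 41.7
[[-7.70000e-02  9.97000e-01  3.00000e-03  5.40857e+02]
 [ 9.97000e-01  7.70000e-02  2.00000e-03  2.18161e+02]
 [ 2.00000e-03  3.00000e-03 -1.00000e+00  1.16768e+02]
 [ 0.00000e+00  0.00000e+00  0.00000e+00  1.00000e+00]] [ 0.13569817 -0.81523681 -2.53776876]
(array([-0.004 , -0.0081,  0.1878]), array([ 0.0009, -0.0005, -0.0006]))
```

```bash
python3 -m pendant '[-0.002,-0.004,0.05,0,0,0,-1,-0.002,-0.004,0.1,0,0,0,-1,-0.002,-0.004,0.15,0,0,0,-1,-0.002,-0.004,0.15,0,0,0,-1,-0.002,-0.004,0.15,0,0,0,-1]'
python3 - <<'E'
from h import *
for i in range(3):
  s=observe();print(s['tool_pos'],s['force'],s['moment'],s['orientation'])
E
```

```text
clock: 9.35
tool_pos: [538.8, 217.9, 85.0]
orientation: [-2.133, -2.306, -0.0]
force: [-0.3, -0.8, -0.9]
finger_gap: 39.5
finger_force: 41.9
[538.79561726 217.90739121  85.02929316] [-0.32150323 -0.78669335 -0.87906663] [-0.04541617  0.09011211  0.03536904] [-2.13277486e+00 -2.30563179e+00 -9.88109101e-05]
[538.79561726 217.90739121  85.02929316] [-0.32150323 -0.78669335 -0.87906663] [-0.04541617  0.09011211  0.03536904] [-2.13277486e+00 -2.30563179e+00 -9.88109101e-05]
[538.79561726 217.90739121  85.02929316] [-0.32150323 -0.78669335 -0.87906663] [-0.04541617  0.09011211  0.03536904] [-2.13277486e+00 -2.30563179e+00 -9.88109101e-05]
```

The force rose by about 1.3 N, so the spindle is on the pocket floor. I'll go on in small steps.

```bash
python3 -m pendant '[0,0,0.01,0,0,0,-1,0,0,0.018,0,0,0,-1,0,0,0.018,0,0,0,-1]' | egrep 'pos|^force'
for i in 1 2; do python3 -m pendant '[0,0,0.004,0,0,0,-1,0,0,0.004,0,0,0,-1,0,0,0.004,0,0,0,-1]' | egrep 'pos|^force'; done
```

```text
tool_pos: [539.3, 218.1, 81.6]
force: [0.1, 0.1, -1.2]
tool_pos: [539.2, 218.0, 80.8]
force: [0.2, 0.3, -0.8]
tool_pos: [539.1, 218.0, 79.9]
force: [1.0, -0.4, -1.1]
```

```bash
python3 -m pendant '[0,0,0.003,0,0,0,-1,0,0,0.003,0,0,0,-1,0,0,0.003,0,0,0,-1]' | egrep 'pos|^force'
python3 -m pendant '[0,0,0.002,0,0,0,-1,0,0,0.002,0,0,0,-1,0,0,0.002,0,0,0,-1]' | egrep 'pos|^force'
```

```text
tool_pos: [539.1, 218.0, 79.3]
force: [0.6, 0.3, -0.8]
tool_pos: [539.1, 218.0, 79.2]
force: [0.1, -0.2, 2.1]
```

```bash
python3 -m pendant '[0,0,0.001,0,0,0,-1,0,0,0.001,0,0,0,-1,0,0,0.001,0,0,0,-1,0,0,0.001,0,0,0,-1]' | egrep 'clock|pos|ori|^force'
python3 - <<'E'
from h import *
s=observe();T=pose(s);print(T[:3,2],s['force'],s['moment'])
f=grab_frame('wrist');g=grab_frame('scene')
o=np.zeros((384,800,3),np.uint8);o[:,:400]=cv2.resize(f,(400,384));o[:,402:798]=cv2.resize(g[170:290,140:280],(396,384),interpolation=2);cv2.imwrite('pics/c5.png',o[:,:,::-1])
E
```

```text
clock: 11.72
tool_pos: [539.1, 218.0, 79.2]
orientation: [-2.133, -2.306, -0.002]
force: [-1.7, 0.6, 4.4]
[ 5.25289361e-04  1.02913294e-03 -9.99999332e-01] [-1.72650616  0.58453848  4.41447971] [-0.12403002  0.2919831  -0.03093244]
```

View pics/c5.png

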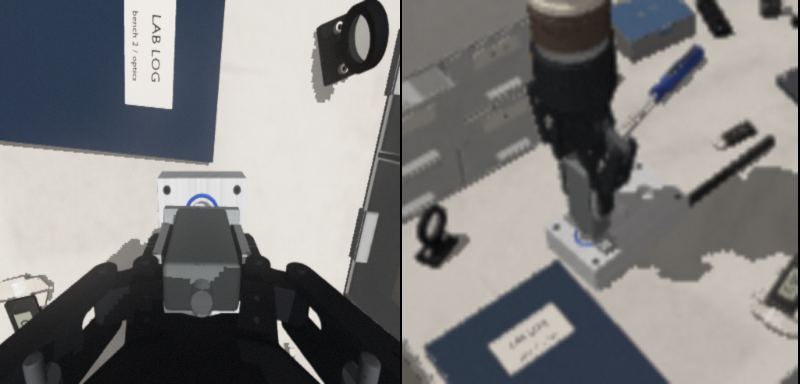

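The bar sits on the carrier over the blue-ringed pocket. The height of 79.2 mm is the flush value I computed, with about 5 N of contact, and the carrier is unmoved. I'll hand in now.

```bash
python3 -c "
from cell import *
print(hand_in())"
```

```text
the job is handed in; nothing more can be done
None
```

The job is handed in at about 12 s: the gauge is held upright with its spindle in the blue-ringed pocket and its base bar flush on the carrier at roughly 5 N, and I saw no sign that the carrier or anything else on the bench had moved.

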